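# Send the okey tiles down the chute and hold its gate open at the mark

### The arm

A 6-joint arm with a two-finger parallel gripper is mounted at the origin on the work surface. World frame = base frame: x ahead of the robot, y to its left, z up, the work surface at z = 0. Lengths are in m, angles in degrees, forces in N, time in s.
With the tool pointing down it reaches from about 0.4 to 0.825 m from the base axis. Payload 7 kg.
Tool frame: the origin (TCP) lies on the centre line of the jaws, within the pads' length; the fingertips stand arm.tip_reach ahead of it and the grasp point (between the pads) lies 5 mm behind it (arm.tip_reach is the distance from the TCP to the fingertips, in m); z points along the fingers, y is the line along which they close (so a half turn about z gives the same grasp; the last joint's range is limited). The gripper opens to 85 mm and grips with 20 to 120 N. Pads are 22 mm wide; open, the fingers measure 114 mm over their backs; the gripper's body (76 mm by 85 mm) begins 54 mm behind the grasp point. The pads swing forward as they close: fully open they stand 13 mm farther back than shut.
Start: joints at [85.548, 20.546, 0.682, 0, -70.136, -16.507], TCP at [0.241, 0.63, 0.245] pointing down, gripper open.
Joint ranges: [-176.03, 176.03], [-82.01, 121.73], [-58.28, 71.71], [-173.87, 95.51], [-174.79, -0.11], [-173.66, 173.66]. Speed limits (degrees/s): [136.94, 136.94, 172.46, 180, 180, 180].

### API

Orientations are given as a 3x3 rotation matrix whose columns are the frame's x, y, z axes.
In Python, from workcell import arm gives the robot as it stands. Calls block until the motion is done:
- arm.move_pose(position, orientation): joint-space move of the TCP to a pose.
- arm.servo_line(position, frame=None, speed=0.15, max_force=None): straight line of the TCP; frame=None keeps the orientation; speed is the mean speed in m/s. With max_force (N) it stops when the force on the tool has changed by that much, and returns True; else False.
- arm.move_joints(angles): joint-space move.
- arm.grip(opening): opening from 0.0 (shut) to 1.0 (fully open); the grip force is fixed at half the most; returns when the fingers have stopped.
- arm.dwell(seconds).
- arm.ik(position, orientation): joint angles nearest the present ones, or None.
- arm.get_image(name): name is "scene" or "top" or "wrist"; returns the picture (420x560x3 uint8, blue, green, red); there is no depth.
- arm.camera_model(name): a dict with "vertical_fov" (degrees; the focal length in pixels is half the picture's height over the tangent of half this angle, whatever the lens; pixels are square), "cx", "cy" (the principal point, pixels), "eye" and "orientation" of the camera in the world. Camera axes: x right, y down, z forward; pixel columns grow to the right and rows downward; lengths in m; the calibration is good to about 2 mm. A picture is of the moment at which its call begins: read the wrist's pose just before it. camera_model takes no time and is no camera call; for the wrist camera it gives the pose at the moment of the call.
A pose or a line that the arm cannot do raises arm.IKError and nothing moves.
- arm.sign_off(): hands the job in; it is judged then, once.
Readings, each from a call of its own:
- arm.get_t(): time.
- arm.get_q(): joint angles.
- arm.get_qvel(): joint speeds.
- arm.get_joint_torque(): joint torques, N m.
- arm.get_position(): TCP position.
- arm.get_ee_rot(): TCP orientation.
- arm.get_force(): force on the tool from outside, world axes, zero at the start.
- arm.get_ft_torque(): the same for the moment, N m.
- arm.get_grip_width(): opening from 0.0 (shut) to 1.0 (fully open).
- arm.get_grasp_force(): force on a finger pad.
Only numpy, scipy, OpenCV 4.12 (cv2) and the standard library are available. Lean on these libraries where they do the work, as an engineer would, in place of code of your own. Each camera call takes 0.05 s, during which the arm holds its last target. There are 200 camera calls.

### The job

Send the two okey tiles waiting in the chute down into the tile box. First press the small brass treadle beside the chute right down to its stop until both tiles have slid down against the lower gate, and let the treadle come back up; then take the gate's upright wooden tab, pull it out against its spring until it stands over the brass mark strip, so that both tiles run into the box, and finish while still holding the tab there with the gripper (do not let go). Leave the teapot, saucers, glass, rack, tongs and sugar bowl where they are.

Things in the scene. Friction and masses are not known exactly. Their poses are not given: they have to be found in the camera images.
- chute: fixed wooden chute, zinc-lined, 48 mm wide (32 inside), origin on the table under mid-width. z up; channel runs along y, climbing 30 degrees to +y: floor 55 mm high at the lip y=-60, 78 at the gate y=-20, 193 at the top end y=180; walls rise 42 mm more. Treadle and tab project on its -x side, towards the robot
- treadle_pad (a point): centre of the top face of the brass treadle pad, 40 mm (chute x) by 52 (chute y), 6 thick, level when up, 224 mm above the table, outside the chute's upper end. It turns on a shaft along chute x, 60 mm from here towards chute -y and 20 mm lower. The chute wall is 10 mm from the pad's +x edge, its top at most 12 mm above the raised pad
- treadle (a joint): treadle angle, rad: 0 up (rest), 0.45 down on its stop (pad centre then 28 mm lower). Springs back up; about 3 N on the pad to start, 7 N at the stop. Pressed down, it swings up the steel blade that holds back the tiles
- tab (a point): upright dark wooden pull tab of the gate: 10 mm thick (chute x), 40 wide (chute y), 54 tall; the point lies under its centre, axes as the chute's; 45 mm in front of the chute's wall at rest. 2 mm below it is a level wooden ledge 76 mm wide reaching 96 mm further out; an 8 mm high bar runs from its foot to the chute, so keep fingertips over 10 mm above its underside
- gate (a joint): how far gate and tab are pulled out towards chute -x, m: 0 shut (rest), 0.078 hard limit, beyond the mark. Springs shut: 4 N at 0 plus 80 N/m, so 7 to 9 N at the mark. The channel is clear from about 0.035
- mark: brass strip, 4 mm (chute x) by 80 (chute y), 1.5 thick, clipped across the ledge in the tab's path, 42 to 62 mm in front of the resting tab; origin under its centre on the ledge top, axes as the chute's. A mark only: it stops nothing. The tab is at the mark when their points agree in chute x
- tilebox: open wooden tile box below the chute's lip, fixed, 110 mm (x) by 120 mm (y), 48 mm high, walls 5 mm; origin under its centre, axes parallel to the chute's
- tile1: white okey tile, 26 x 36 x 11 mm, about 16 g, slippery, lying flat in the channel against the blade, the lower one; origin under its centre
- tile2: white okey tile like the other, lying just above it in the channel; origin under its centre
- teapot: copper teapot, 110 mm wide, 105 mm tall, behind the chute's high end; bystander; origin under its centre
- saucer1: stainless steel saucer, 104 mm across, 13 mm high, on the robot's side of the tile box; bystander; origin under its centre
- saucer2: stainless steel saucer, 104 mm across, 13 mm high, carrying a tea glass, off to the left; bystander; origin under its centre
- glass: waisted tea glass, 54 mm across, 85 mm tall, on the second saucer; bystander; origin under its centre
- rack: red plastic tile rack, 240 mm long, 52 mm high, behind the tile box; bystander; origin under its centre
- tongs: brass sugar tongs, 125 mm long, 10 mm high, lying on the marble in front of the chute below the treadle; bystander
- bowl: small blue-glazed sugar bowl, 90 mm across, 50 mm high, off to the right; bystander; origin under its centre
There are look-alikes about, which are no part of the job. What is shaped like the tilebox but green or orange is not meant.

How it is judged:
By the outcome, as a careful person would: the job done as asked, in the order asked, and still so for the second after the job is handed in, while the arm keeps its last pose, push and grip.
It also fails if it takes over 48 s, if anything falls off the work surface, if the arm or the gripper's body presses on something with over 40 N, if the wrist force passes 120 N, or if a joint passes its speed limit or range.

## Working session

There is one attempt and no reset: what is moved stays moved. The work goes in short steps, each a Python script; the robot and the scene stay as the last script left them, time stands still between calls to the robot, and variables do not carry over. Pictures are saved under pics/ and viewed, at most 10 in all, crops included, and the job is handed in when it is done.

```bash
mkdir -p pics; ls; python3 - <<'E'
from workcell import arm
import cv2,numpy as np
for n in ["scene","top","wrist"]:
    m=arm.camera_model(n); print(n,m)
    cv2.imwrite(f"pics/{n}0.png",arm.get_image(n))
print(arm.tip_reach,arm.get_t(),arm.get_force(),arm.get_ee_rot())
E
```

```text
pics
scene {'vertical_fov': 47.981892997743685, 'cx': 281.07773994259213, 'cy': 213.9123687452943, 'eye': array([ 1.2945852 , -0.18103489,  1.06550097]), 'orientation': array([[ 0.20815084,  0.74401369, -0.63491484],
       [ 0.97804475, -0.15163418,  0.14295292],
       [ 0.01008414, -0.6507309 , -0.75924147]])}
top {'vertical_fov': 48.29757960800761, 'cx': 287.10652516574817, 'cy': 206.32323204431472, 'eye': array([ 0.29345923, -0.02537065,  1.29631863]), 'orientation': array([[ 0.04870167, -0.97457307,  0.21871322],
       [-0.99878834, -0.04906868,  0.00375674],
       [ 0.00707075, -0.21863118, -0.97578195]])}
wrist {'vertical_fov': 65.1291250833998, 'cx': 277.0783227403762, 'cy': 208.8341523998565, 'eye': array([0.30128536, 0.60725007, 0.37296979]), 'orientation': array([[-0.3577038 , -0.90194475, -0.24195795],
       [-0.93383402,  0.34588162,  0.09121364],
       [ 0.00141914,  0.25857603, -0.96598987]])}
0.014 0.15 [ 0.66330968 -0.05301338  0.34403824] [[ 9.33810890e-01 -3.57766826e-01 -3.46022944e-04]
 [-3.57766975e-01 -9.33810089e-01 -1.22867530e-03]
 [ 1.16459546e-04  1.27114595e-03 -9.99999185e-01]]
```

View pics/scene0.png

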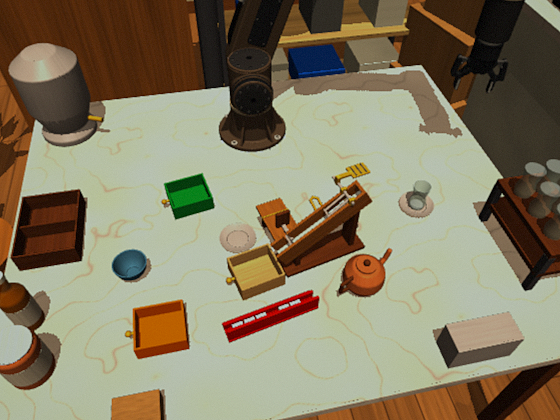

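View pics/top0.png

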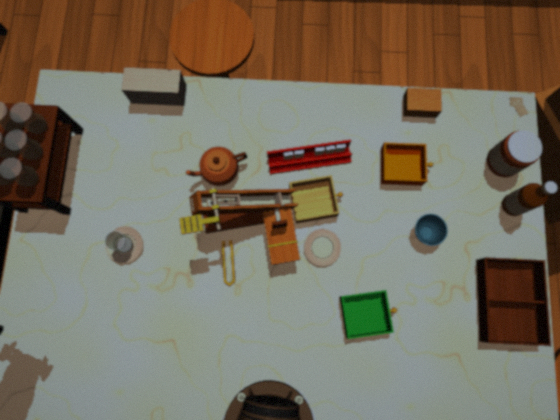

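The scene shows the chute at (320,230), natural-wood tile box (256,272), treadle (350,173), tab (280,215). In the top view they are at (245,200), (314,200), (190,224) and (280,225). Look-alikes: green box (scene 190,195 / top 366,315), orange box (160,328 / 405,163). The wooden box under the lip is the one meant. Now close crops.

```bash
python3 - <<'E'
import cv2
a=cv2.imread("pics/scene0.png")[155:295,220:400]; cv2.imwrite("pics/sc1.png",cv2.resize(a,None,fx=4.2,fy=4.2,interpolation=cv2.INTER_CUBIC))
a=cv2.imread("pics/top0.png")[165:285,170:350]; cv2.imwrite("pics/tc1.png",cv2.resize(a,None,fx=4.4,fy=4.4,interpolation=cv2.INTER_CUBIC))
E
```

```text
(no output)
```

View pics/sc1.png

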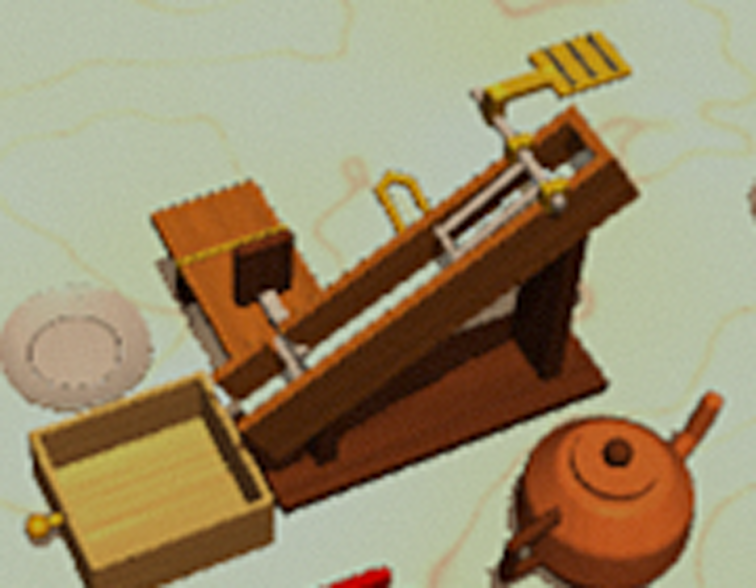

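View pics/tc1.png

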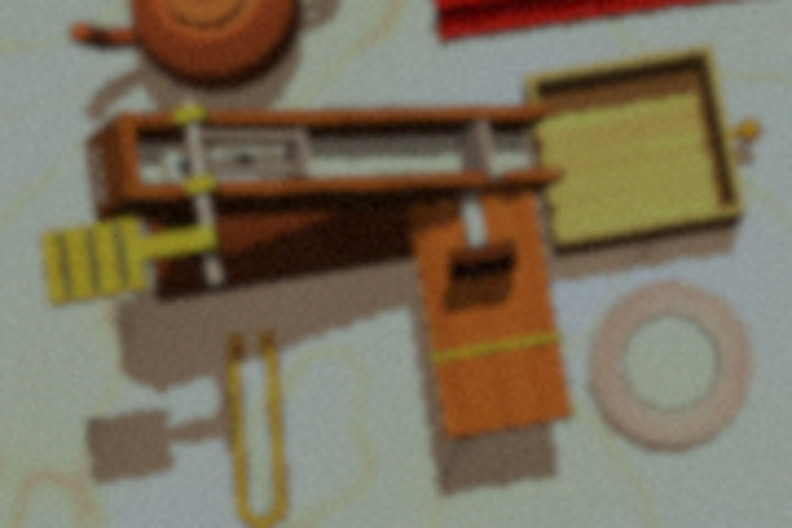

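Crops confirm: treadle pad (scene crop corners (562,95),(632,72),(530,45),(600,33)), tab near (263,268), brass mark (175,264)-(287,231), and the wood tile box under the lip. Triangulating.

```bash
cat > h.py <<'E'
import numpy as np, cv2
from scipy.optimize import least_squares
def K(m):
    f=210/np.tan(np.radians(m["vertical_fov"]/2)); return f,m["cx"],m["cy"]
def proj(m,P):
    p=(np.asarray(P)-m["eye"])@m["orientation"]; f,cx,cy=K(m)
    return np.stack([cx+f*p[...,0]/p[...,2],cy+f*p[...,1]/p[...,2]],-1)
def tri(obs):
    r=least_squares(lambda P:np.concatenate([proj(m,P)-uv for m,uv in obs]),[.6,.1,.1])
    return r.x,np.abs(r.fun).max()
def ray(m,uv,z):
    f,cx,cy=K(m); d=m["orientation"]@np.array([(uv[0]-cx)/f,(uv[1]-cy)/f,1])
    return m["eye"]+d*(z-m["eye"][2])/d[2]
E
python3 - <<'E'
from h import *
from workcell import arm
s=arm.camera_model("scene");t=arm.camera_model("top")
S=lambda u,v:np.array([(u+.5)/4.2-.5+220,(v+.5)/4.2-.5+155])
T=lambda u,v:np.array([(u+.5)/4.4-.5+170,(v+.5)/4.4-.5+165])
pts={'pad+x-y':((562,95),(138,217)),'pad+x+y':((632,72),(42,233)),'pad-x-y':((530,45),(147,290)),'pad-x+y':((600,33),(52,303)),
'mark-y':((175,264),(555,341)),'mark+y':((287,231),(433,357)),'tab+x-ytop':((236,252),(515,247)),'tab+x+ytop':((293,235),(452,262)),
'ledge-x-y':((152,214),(570,415)),'ledge-x+y':((253,182),(447,437)),
'shaftend':((477,93),(215,282))}
for k,(a,b) in pts.items():
    P,e=tri([(s,S(*a)),(t,T(*b))]); print(k,P.round(4),round(e,2))
E
```

```text
pad+x-y [0.5063 0.1806 0.222 ] 0.7
pad+x+y [0.4951 0.2299 0.2211] 0.3
pad-x-y [0.4665 0.1716 0.2278] 0.87
pad-x+y [0.458  0.2214 0.2209] 0.48
mark-y [ 0.4713 -0.0494  0.0787] 0.57
mark+y [0.4585 0.0252 0.0796] 0.5
tab+x-ytop [ 0.5165 -0.0207  0.1356] 0.35
tab+x+ytop [0.5068 0.0162 0.1321] 0.87
ledge-x-y [ 0.4277 -0.0586  0.0815] 0.06
ledge-x+y [0.4114 0.0132 0.0799] 0.11
shaftend [0.4764 0.1389 0.2029] 0.31
```

Heights agree with the text (pad 0.223, ledge 0.080, tab top 0.134); yaw is about 10–11°. Refining tab and mark with two wrist views.

```bash
cat >> h.py <<'E'
yaw=np.radians(10.5)
cx_=np.array([np.cos(yaw),np.sin(yaw),0]); cy_=np.array([-np.sin(yaw),np.cos(yaw),0])
Rtab=np.stack([-cy_,-cx_,[0,0,-1]],1)   # closes along chute x
E
python3 - <<'E'
from h import *
from workcell import arm
import json
ims=[];M=[]
pts=np.array([[.4713,-.0494,.079],[.4585,.0252,.079],[.5165,-.0207,.134],[.5068,.0162,.134],[.43,-.05,.08],[.52,.02,.08]])
for p in ([.475,-.02,.235],[.475,.05,.235]):
    arm.move_pose(p,Rtab); arm.dwell(.2)
    m=arm.camera_model("wrist"); im=arm.get_image("wrist")
    uv=proj(m,pts); c=uv.mean(0); x0,y0=(c-[100,150]).astype(int); x0=int(np.clip(x0,0,360));y0=int(np.clip(y0,0,120))
    print(uv.round(0).tolist(),x0,y0)
    ims.append(cv2.resize(im[y0:y0+300,x0:x0+200],None,fx=2,fy=2,interpolation=cv2.INTER_CUBIC))
    M.append(dict(x0=x0,y0=y0,**{k:(v.tolist() if hasattr(v,'tolist') else v) for k,v in m.items()}))
json.dump(M,open("wm.json","w")); cv2.imwrite("pics/w1.png",np.hstack(ims)); print(arm.get_t(),arm.get_q())
E
```

```text
[[287.0, 164.0], [285.0, 246.0], [219.0, 201.0], [225.0, 251.0], [334.0, 172.0], [219.0, 230.0]] 161 60
[[302.0, 80.0], [300.0, 173.0], [233.0, 102.0], [239.0, 160.0], [352.0, 89.0], [230.0, 154.0]] 176 0
3.4833 [ 2.96157260e+01  2.08323782e+00 -2.42589256e+01  2.03351838e-03
 -6.36624963e+01 -1.91696488e+01]
```

View pics/w1.png

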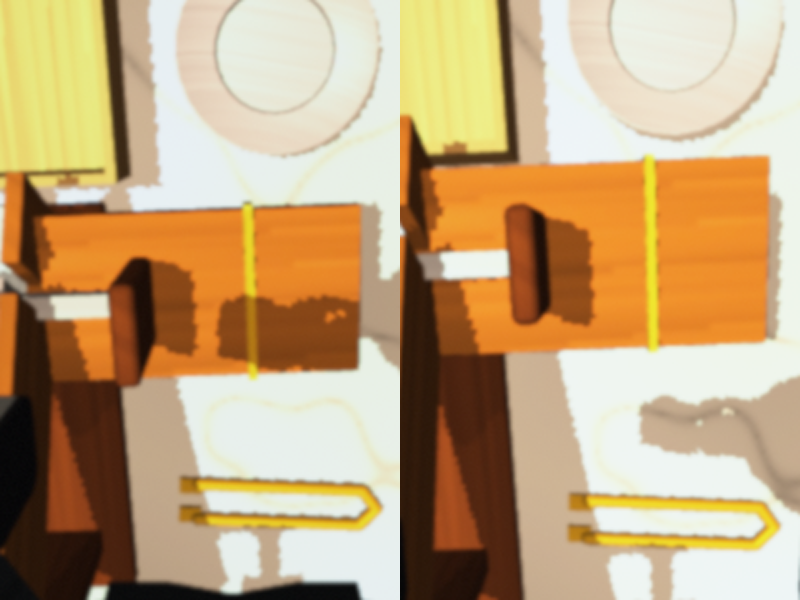

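The wrist views show the mark strip from (248,204) to (253,376) on the left and (650,157) to (653,350) on the right. The tab's top face (lighter brown) runs (122,286)-(128,385) and (516,206)-(523,324).

```bash
python3 - <<'E'
from h import *
import json
from workcell import arm
M=json.load(open("wm.json"))
for m in M:
    m["eye"]=np.array(m["eye"]);m["orientation"]=np.array(m["orientation"])
f=lambda i,u,v:np.array([(u-400*i+.5)/2-.5+M[i]["x0"],(v+.5)/2-.5+M[i]["y0"]])
R={}
for k,a,b in [("mk-",(248,204),(650,157)),("mk+",(253,376),(653,350)),("tb-",(122,286),(516,206)),("tb+",(128,385),(523,324)),("ledge-",(359,205),(769,157)),("ledge+",(359,369),(769,341))]:
    P,e=tri([(M[0],f(0,*a)),(M[1],f(1,*b))]); R[k]=P; z=.134 if k[0]=='t' else .0795
    print(k,P.round(4),round(e,2),ray(M[0],f(0,*a),z).round(4),ray(M[1],f(1,*b),z).round(4))
for n in("mk","tb","ledge"):
    d=R[n+"+"]-R[n+"-"]; print(n,((R[n+"+"]+R[n+"-"])/2).round(4),"yaw",np.degrees(np.arctan2(-d[0],d[1])),"len",np.linalg.norm(d))
d=(R["tb+"]+R["tb-"]-R["mk+"]-R["mk-"])/2; print("x,y offs",d@cx_,d@cy_)
# pad centre & IK checks
P=np.array([.4815,.201,.30]); Rp=np.stack([cx_,-cy_,[0,0,-1]],1)
for p,r in((P,Rp),(P,Rtab),([.507,-.003,.112],Rtab),([.507,-.003,.18],Rtab),([.46,-.01,.112],Rtab)): print(arm.ik(p,r))
E
```

```text
mk- [ 0.473  -0.0507  0.0773] 0.21 [ 0.4732 -0.051   0.0795] [ 0.4729 -0.0505  0.0795]
mk+ [0.456  0.0263 0.0796] 0.06 [0.456  0.0263 0.0795] [0.4559 0.0263 0.0795]
tb- [ 0.5152 -0.0205  0.1356] 1.09 [ 0.5147 -0.02    0.134 ] [ 0.5161 -0.0205  0.134 ]
tb+ [0.5077 0.018  0.1327] 0.6 [0.5071 0.0174 0.134 ] [0.5079 0.0178 0.134 ]
ledge- [ 0.4258 -0.0593  0.079 ] 0.34 [ 0.4262 -0.0593  0.0795] [ 0.4256 -0.0592  0.0795]
ledge+ [0.4088 0.013  0.0827] 0.81 [0.4087 0.014  0.0795] [0.4072 0.0133 0.0795]
mk [ 0.4645 -0.0122  0.0784] yaw 12.442632161736048 len 0.07889828789105437
tb [ 0.5115 -0.0013  0.1342] yaw 11.148414310865919 len 0.0392693656095038
ledge [ 0.4173 -0.0232  0.0809] yaw 13.213890702915059 len 0.07428563350987995
x,y offs 0.04822068809130743 0.0022344255272249906
[ 44.22527056   4.11217313 -13.40649012   0.         -72.48133674
  56.27472944]
[ 44.22527056   4.11217313 -13.40649012   0.         -72.48133674
 -33.72527056]
[ 21.88921816  12.40482414 -30.40632331   0.         -47.18885255
 -11.38921816]
[ 21.88921816   7.87637287 -25.55644865   0.         -56.56717848
 -11.38921816]
[ 23.39101595   8.18406966 -35.97585843   0.         -45.84007191
 -12.89101595]
```

Everything is consistent: ledge end to tab 96.7 mm against 96, strip length 79 mm, tab-to-mark pull 48 mm, yaw 12°. Pressing the treadle.

```bash
sed -i 's/radians(10.5)/radians(12)/' h.py; python3 - <<'E'
from h import *
from workcell import arm
arm.servo_line([.475,.05,.31],speed=.2)
p=np.array([.4815,.201,0])-.003*cx_
arm.move_pose([p[0],p[1],.30],Rtab); arm.grip(0.0)
print(arm.get_grip_width())
arm.servo_line([p[0],p[1],.246],speed=.12)
f0=arm.get_force()
hit=arm.servo_line([p[0],p[1],.203],speed=.03,max_force=20)
print(hit,arm.get_position(),arm.get_force()-f0)
arm.dwell(1.0)
print(arm.get_position(),arm.get_force()-f0,arm.get_t())
for n in("scene","top"): cv2.imwrite(f"pics/{n}2.png",arm.get_image(n))
a=cv2.imread("pics/scene2.png")[165:275,255:385]; b=cv2.imread("pics/top2.png")[175:230,170:310]
a=cv2.resize(a,(390,330),interpolation=cv2.INTER_CUBIC);b=cv2.resize(b,(400,157),interpolation=cv2.INTER_CUBIC)
c=np.zeros((330,790,3),np.uint8);c[:,:390]=a;c[:157,390:]=b;cv2.imwrite("pics/press.png",c)
E
```

```text
-0.0011377313948820324
True [0.47897965 0.20277145 0.2133691 ] [-4.68183212  0.99850059 10.07789544]
[0.4789596  0.20280247 0.21339355] [-4.86153808  1.58076928 10.11368597] 8.0917
```

View pics/press.png

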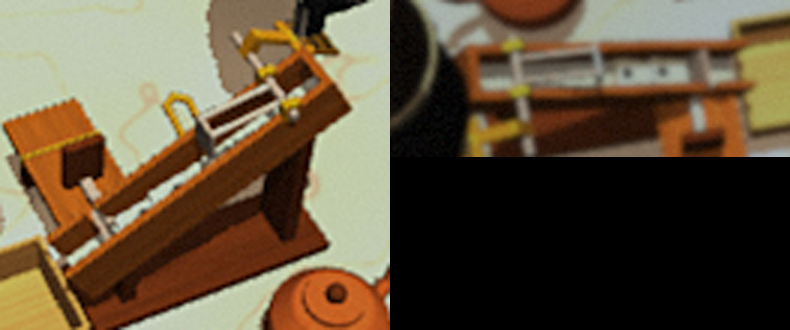

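The blade is swung up and the tiles are down near the gate (dots at (628,72), (662,70); gate at (700,70)). I'll push a little more to confirm the stop and check that the tiles are at rest.

```bash
python3 - <<'E'
from h import *
from workcell import arm
f0=arm.get_force(); p=arm.get_position()
print(arm.servo_line(p-[0,0,.006],speed=.02,max_force=12),arm.get_position(),arm.get_force()-f0)
a=arm.get_image("top"); arm.dwell(.6); b=arm.get_image("top")
c=cv2.imread("pics/top2.png")
print([float(cv2.absdiff(cv2.blur(x[180:225,180:300],(3,3)),cv2.blur(y[180:225,180:300],(3,3))).max()) for x,y in((c,a),(a,b),(c,b))], arm.get_t())
q=arm.get_position()
print(arm.servo_line([q[0],q[1],.30],speed=.15),arm.get_force()-f0,arm.get_t())
arm.grip(.4); print(arm.get_grip_width())
arm.move_pose([.5115,-.0013,.22],Rtab); arm.dwell(.2)
cv2.imwrite("pics/w3.png",arm.get_image("wrist"));
for n in("scene","top"): cv2.imwrite(f"pics/{n}3.png",arm.get_image(n))
A=cv2.imread("pics/scene3.png")[165:275,255:385]; B=cv2.imread("pics/w3.png")
A=cv2.resize(A,(390,330),interpolation=cv2.INTER_CUBIC);B=cv2.resize(B,(400,300))
C=np.zeros((330,790,3),np.uint8);C[:,:390]=A;C[:300,390:]=B;cv2.imwrite("pics/up.png",C)
print(arm.get_t())
E
```

```text
True [0.47896044 0.20284892 0.21340209] [-0.29072212 -0.8538881  -0.3324145 ]
[10.0, 11.0, 9.0] 9.1
False [  4.58901992  -0.99880873 -10.32588011] 9.8333
0.3980279070469611
11.5
```

View pics/up.png

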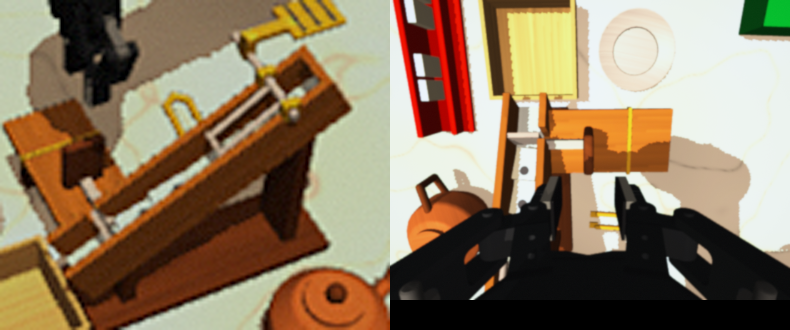

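The treadle was solid on its stop and is now back up. Both tiles lie against the gate (wrist part: dots at (525,170) and (520,203), gate at (522,140)). Now grasping the tab and pulling.

```bash
python3 - <<'E'
from h import *
from workcell import arm
g=np.array([.5115,-.0013,.112]); mk=np.array([.4645,-.0122,0])
hit=arm.servo_line(g,speed=.1,max_force=10); print("hit",hit,arm.get_position())
if not hit:
    arm.grip(0.0); p=arm.get_position(); print(arm.get_grip_width()*85,arm.get_grasp_force(),p,arm.get_force())
    d=(p-mk)@cx_; print("pull",d)
    if arm.get_grip_width()*85>6:
        arm.servo_line(p-d*cx_,speed=.05); arm.dwell(1.5)
        q=arm.get_position(); print(q,"left",(q-mk)@cx_,(p-q)@cx_,arm.get_force(),arm.get_grip_width()*85,arm.get_grasp_force())
        for n in("scene","top","wrist"): cv2.imwrite(f"pics/{n}4.png",arm.get_image(n))
        A=cv2.imread("pics/scene4.png")[165:295,225:345]; B=cv2.imread("pics/wrist4.png")
        A=cv2.resize(A,(360,390),interpolation=cv2.INTER_CUBIC);B=cv2.resize(B[100:400,140:440],(430,430))
        C=np.zeros((430,790,3),np.uint8);C[:390,:360]=A;C[:,360:]=B;cv2.imwrite("pics/pull.png",C)
print(arm.get_t())
E
```

```text
hit False [ 0.51194641 -0.00117782  0.11255311]
9.537002546954042 58.92933368682861 [ 0.5119816  -0.00116413  0.11265124] [0.23801052 0.74476269 4.50303467]
pull 0.04873850033082169
[ 0.46567512 -0.01148268  0.11269618] left 0.0012985803631247906 0.0474399199676969 [ 9.66796866 -4.86666941 -5.71870072] 9.49577464634408 58.25080454349518
15.8333
```

View pics/pull.png

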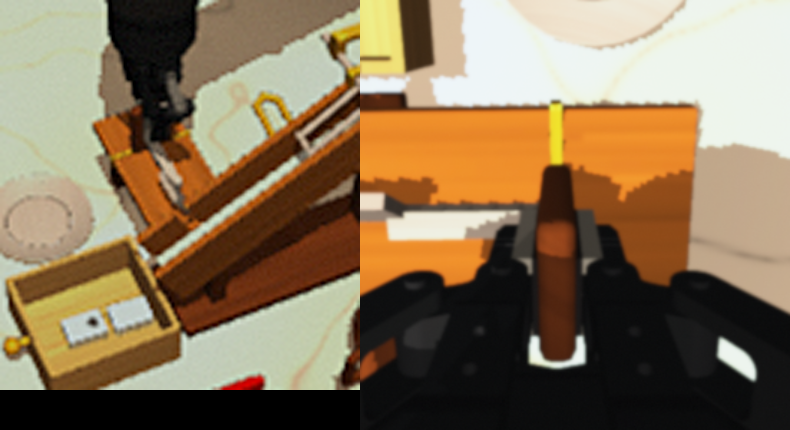

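Both tiles lie in the box at crop (83,325) and (130,312). In the wrist part the tab's foot (542–572, centre 557) stands on the brass strip (556) to within about 0.5 mm. The grip is holding at 58 N, so I'm handing in.

```bash
python3 -c "
from workcell import arm
print(arm.get_grasp_force(),arm.sign_off(),arm.get_t())"
```

```text
the job is handed in; nothing more can be done
the job is handed in; nothing more can be done
```

The job is handed in: I pressed the treadle to its stop and it came back up, both tiles are in the wooden tile box, and the gripper still holds the tab over the brass mark strip, about 16 s into the 48 s allowed.

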